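Snap the tube head onto the vortex mixer

TASK

Get the small white vortex mixer ready for blood tubes: take the attachment with the blue tube cup, set it upright on the mixer's square drive and press it straight down, fully home, until the drive's spring ball clicks into its dimple, then let go. Press it on, do not drop it on; leave the other attachment, the one with the flat black plate, where it stands.

Things in the scene. Friction and masses are not known exactly. Their poses are not given: they have to be found in the camera images.
- tube_head_centre (a point): Attachment to fit: upright white block, 46 x 46 mm square, flat sides to 56 mm up, round blue cup 43 mm wide on top, 80 mm high in all, 0.12 kg. Point: on its axis, 40 mm above its foot; z up, x and y square to its sides. In the foot a square socket 24 mm wide, 37 deep, parallel to the sides, mouth flared to 36 mm over the lowest 8; a dimple in each wall, so any quarter turn fits.
- drive_seat (a point): Foot of the mixer's upright steel square drive, on its axis, on the dark round plate, 54 mm above the worktop. Drive: 20 mm square, 24 mm high, then a nose tapering to 8 mm square at 34 mm. z up; x, y square to its sides, x from front (knob) to back. Mixer: fixed white box 100 x 110 x 50 mm. Home, the attachment's foot rests here, its centre 40 mm above.
- drive_ball (a joint): Spring ball in the drive's front side, 18 mm above the drive's foot. 0 = right out, 5 mm proud; grows as it is pressed in (m): 0.001 to 0.003 while the attachment slides past, near 0 again once clicked into the dimple at home. Passing it takes a push of 5 to 10 N, well above the attachment's weight, over the last 15 mm before home.
- flat_head_centre (a point): The other attachment, to be left alone: the same white 46 x 46 mm block 56 mm high, but with a flat round black plate, 68 mm across and 6 mm thick, on top. Point: on its axis, 31 mm above its foot; z up.
Things that resemble listed ones, but are neither listed nor needed, are in the scene too. What is shaped like the part that bears tube_head_centre but turquoise is not meant.

How it is judged (in metres and radians):
On the way:
1. the tube attachment is brought down over the drive by the robot, not dropped (horizontal distance between tube_head_centre and drive_seat below 0.015 m and z of tube_head_centre in the frame of drive_seat below 0.068 m and contact force between the fingers and tube_head above 0.3 N).
At the end, for the whole second after the job is handed in: The attachment with the blue tube cup sits upright (within 6 degrees) on the square drive, its axis within 6 mm of the drive's, its foot within 3.5 mm of the round plate, at rest, and the spring ball has come back out into a dimple (within 1.5 mm of right out) (horizontal distance between tube_head_centre and drive_seat below 0.006 m and z of tube_head_centre in the frame of drive_seat below 0.0435 m and angle between tube_head_centre's own z axis and vertical below 0.1 rad and value of joint drive_ball below 0.0015 m and linear speed of tube_head below 0.02 m/s); the robot touches nothing.
It fails at once if the attachment with the flat black plate was moved more than 30 mm (distance of flat_head_centre from where it was at the start of the episode above 0.03 m).
It also fails if it takes over 38 s, if anything falls off the work surface, if the arm or the gripper's body presses on something with over 40 N, if the wrist force passes 120 N, or if a joint passes its speed limit or range.

ROBOT

A 6-joint arm with a two-finger parallel gripper is mounted at the origin on a cart in front of the work surface, level with it; the furniture and walls round the work are solid. World frame = base frame: x ahead of the robot, y to its left, z up, the work surface at z = 0. Lengths are in m, angles in degrees, forces in N, time in s.
With the tool pointing down it reaches from about 0.3 to 0.75 m from the base axis. Payload 8.5 kg.
Tool frame: the origin (TCP) lies midway between the tips of the shut fingers; the grasp point (between the pads) lies 19 mm behind it; z points along the fingers, y is the line along which they close (so a half turn about z gives the same grasp; the last joint's range is limited). The gripper opens to 85 mm and grips with 20 to 120 N. Pads are 22 mm wide; open, the fingers measure 114 mm over their backs; the gripper's body (76 mm by 85 mm) begins 54 mm behind the grasp point. The pads swing forward as they close: fully open they stand 13 mm farther back than shut.
Start: joints at [-12.336, 21.807, 74.336, -0, 83.858, -12.336], TCP at [0.55, 0, 0.231] pointing down, gripper open.
Joint ranges: [-178.18, 178.18], [-50.72, 133.34], [12.68, 142.11], [-81.47, 261.47], [9.98, 163.14], [-165.26, 165.26]. Speed limits (degrees/s): [136.94, 136.94, 180, 180, 180, 180].

INTERFACE

Orientations are given as [roll, pitch, yaw] about the fixed x, y, z axes, in that order (R = Rz(yaw) Ry(pitch) Rx(roll)).
In Python, from station import ctrl, viewer, job, finder gives the robot as it stands.
- The arm moves only by the tool move_arm, never from a script. Its argument "increments" is a list of rows, each a list of 3 entries, a list of its own where there are three numbers: the shift along the tool's x, y, z in mm, then the turn about the tool's z in degrees, then the closure, from -1 (fully open) to 1 (shut). In form: [[[x, y, z], turn, gripper], ...]. A call has exactly 8 rows; each row is the pose to reach, as a shift and turn from the pose commanded when the call began, along the tool's axes at that moment; what a row does not reach only later rows make up. A row lasts 1/10 s, in which the tool goes at most 50 mm and 8.59 degrees, less where a joint would pass 70% of its speed; a pose out of reach is approached as far as the arm can. A call with a gripper value outside its range is refused whole. The fingers move at their own pace and stop on an object; the grip force is fixed at half the most. Time passes only in rows, so rows that repeat a pose let the fingers close, or fill a call up. It gives the time, the measured TCP pose, the force, the opening and the grip force at its end, in the units of the state.
- ctrl.get_obs(): the state, without advancing time (a new reading comes with each control period).
- viewer.snapshot(name): name is "scene" or "side" or "wrist"; returns the picture (400x640x3 uint8, red, green, blue); there is no depth.
- viewer.camera_model(name): a dict with "K" (3x3 intrinsics, pixels), "view" (4x4, takes a point from world to camera coordinates). Camera axes: x right, y down, z forward; pixel columns grow to the right and rows downward; lengths in m; the calibration is good to about 2 mm. A picture is of the moment at which its call begins: read the wrist's pose just before it. camera_model takes no time and is no camera call; for the wrist camera it gives the pose at the moment of the call.
- job.job_done(): hands the job in; it is judged then, once.
Trained networks look in the newest picture that a camera, given by its name, has taken for a name from the list of things; names that differ only in an ending like _2 or _b are one class to them, and where a whole thing is asked for, a point or a joint stands for the part that bears it (a point fixed in the world has none). Each returns a list of dicts, best first, with "score" (0 to 1); they miss things now and then, are a little off and sometimes report something else, mostly with a low value. They report only what shows in the picture. A call takes as long as a camera call. They do not tell look-alikes from the thing itself.
- finder.find_in(camera, query): "centre" ([x, y, z] in m, in world coordinates, good to about 4 mm: the middle of the surface that is visible of it).
- finder.mark_of(camera, query): "centre" ([x, y, z] in m, in world coordinates, good to about 4 mm: a listed point, or the origin of a listed thing).
The state is a dict: "t": time; "joint_positions": joint angles; "joint_velocities": joint speeds; "tau": joint torques, N m; "eef_pos": TCP position; "tcp_rot": TCP orientation; "contact_force": force on the tool from outside, world axes, zero at the start; "torque": the same for the moment, N m; "opening": opening from 0.0 (shut) to 1.0 (fully open); "grasp_force": force on a finger pad.
Only numpy, scipy, OpenCV 4.12 (cv2) and the standard library are available. Lean on these libraries where they do the work, as an engineer would, in place of code of your own. Each camera call takes 0.05 s, during which the arm holds its last target. There are 200 camera calls.

## Working session

There is one attempt and no reset: what is moved stays moved. The work goes in short steps, Python scripts to look and compute and a tool call to move; the robot and the scene stay as the last step left them, time stands still between calls to the robot, and variables do not carry over. Pictures are saved under pics/ and viewed, at most 10 in all, crops included, and the job is handed in when it is done.

Besides the shell and the picture viewer there is one more tool, called after "Request:" by a JSON object that holds its "op" and its "data". move_arm: Moves the arm, as the interface text tells. Its arguments: {"type":"object","properties":{"increments":{"type":"array","items":{"type":"array"}}},"required":["increments"]}

```bash
mkdir -p pics
python3 - <<'E'
from station import ctrl, viewer, job, finder
import cv2
for c in ["scene","side","wrist"]:
    im=viewer.snapshot(c); cv2.imwrite(f"pics/{c}0.png",im[:,:,::-1])
    for q in ["tube_head_centre","drive_seat","flat_head_centre"]:
        print(c,q,[(r["score"],r["centre"]) for r in finder.mark_of(c,q)][:4])
o=ctrl.get_obs();print(o["t"],o["eef_pos"],o["tcp_rot"])
a=[cv2.imread(f"pics/{c}0.png") for c in ["scene","side"]]
cv2.imwrite("pics/both.png",cv2.resize(cv2.vconcat(a),(480,600)))
E
```

```text
scene tube_head_centre [(0.81, [0.4249, -0.1961, 0.0422]), (0.77, [0.333, -0.1254, 0.0388])]
scene drive_seat [(0.56, [0.6024, 0.1091, 0.0545])]
scene flat_head_centre [(0.67, [0.428, -0.0494, 0.0306])]
side tube_head_centre [(0.71, [0.3377, -0.1199, 0.0406]), (0.55, [0.4265, -0.1959, 0.037])]
side drive_seat [(0.87, [0.6081, 0.1084, 0.0527])]
side flat_head_centre [(0.56, [0.4252, -0.0514, 0.0314])]
wrist tube_head_centre [(0.82, [0.423, -0.1995, 0.0377]), (0.58, [0.3387, -0.1236, 0.0394])]
wrist drive_seat [(0.95, [0.6046, 0.111, 0.0556])]
wrist flat_head_centre []
0.6 [5.49964385e-01 5.58638244e-06 2.31325243e-01] [-1.79998204e+02 -6.00267933e-04  8.99974281e+01]
```

View pics/scene0.png

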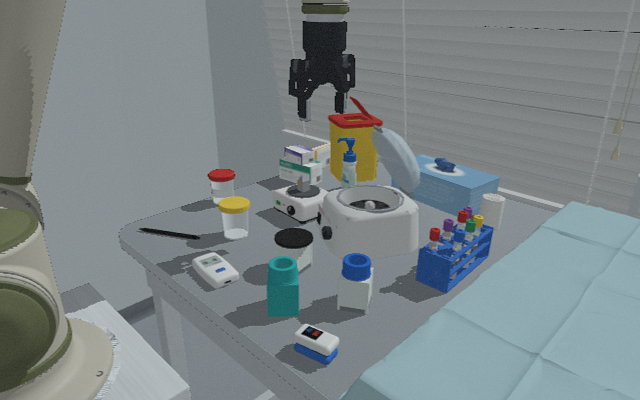

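View pics/side0.png

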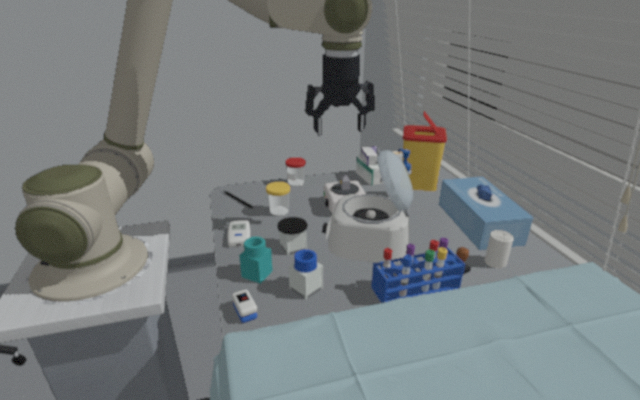

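View pics/wrist0.png

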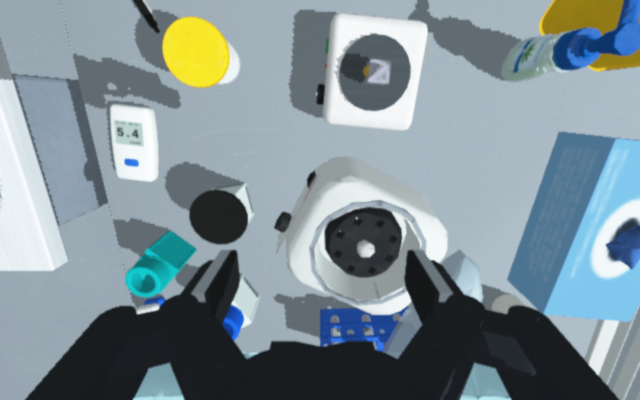

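White block with blue cup is at about (0.425, -0.197) (scene pixel 355,280), and the turquoise look-alike is at (0.335, -0.123). The mixer is at (0.604, 0.109) with its knob toward -x (wrist pixel 375,70). The mixer is turned a few degrees. I'll move so the wrist camera sees the attachment.

Request:
{"op": "move_arm", "data": {"increments": [[[-45, -22, 0], 0, -1], [[-90, -44, 0], 0, -1], [[-135, -66, 0], 0, -1], [[-180, -88, 0], 0, -1], [[-225, -110, 0], 0, -1], [[-250, -125, 0], 0, -1], [[-250, -125, 0], 0, -1], [[-250, -125, 0], 0, -1]]}}

```text
t: 1.4
eef_pos: [0.4248, -0.2502, 0.2313]
tcp_rot: [180.0, -0.0, 89.9]
contact_force: [-0.5, -0.3, -0.5]
opening: 1.001
grasp_force: 0.0
```

Run:
```python
from station import ctrl, viewer, job, finder
import cv2
o=ctrl.get_obs();print(o["t"],o["eef_pos"],o["tcp_rot"])
m=viewer.camera_model("wrist");print(m["K"],m["view"])
im=viewer.snapshot("wrist"); cv2.imwrite("pics/w1.png",im[:,:,::-1])
print([(r["score"],r["centre"]) for r in finder.mark_of("wrist","tube_head_centre")])
```

```text
1.4 [ 0.4248321  -0.25018792  0.23133018] [ 1.79992016e+02 -1.68064970e-02  8.99221112e+01]
[[288.21587976   0.         321.62866257]
 [  0.         288.21587976 196.1492992 ]
 [  0.           0.           1.        ]] [[ 9.99999630e-01 -8.59505518e-04  2.84871812e-05 -4.25093522e-01]
 [-8.26585431e-04 -9.51502089e-01  3.07641174e-01 -2.78636326e-01]
 [-2.37313674e-04 -3.07641084e-01 -9.51502447e-01  3.03580768e-01]
 [ 0.00000000e+00  0.00000000e+00  0.00000000e+00  1.00000000e+00]]
[(0.97, [0.3391, -0.1256, 0.0404]), (0.59, [0.4188, -0.1977, 0.0396])]
```

View pics/w1.png

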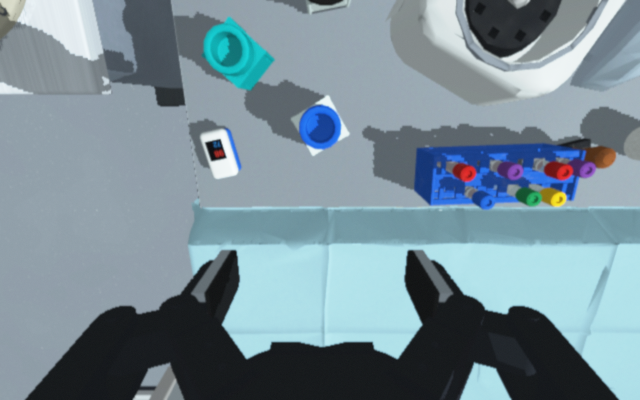

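The blue cup is at (320,127) with the white block beneath it, turned about 35°. I'll fit the silhouette to get position and yaw.

```bash
cat > fit.py <<'E'
import numpy as np, cv2
from scipy.optimize import minimize
def proj(m,P):
    c=(np.asarray(P)@m["view"][:3,:3].T)+m["view"][:3,3]; q=c@np.asarray(m["K"]).T
    return q[:,:2]/q[:,2:]
def square(x,y,yaw,h,z):
    a=np.radians(yaw+45+90*np.arange(4)); r=h*2**.5
    return np.c_[x+r*np.cos(a),y+r*np.sin(a),np.full(4,z)]
def circ(x,y,r,z):
    a=np.linspace(0,2*np.pi,40); return np.c_[x+r*np.cos(a),y+r*np.sin(a),np.full(40,z)]
def fit(m,mask,model,x0,y0,S=4):
    # model(x,y,yaw)-> list of point sets, each drawn as its hull
    mk=cv2.resize(mask,None,fx=S,fy=S,interpolation=cv2.INTER_LINEAR)>127
    def draw(p):
        c=np.zeros(mk.shape,np.uint8)
        for P in model(*p):
            cv2.fillConvexPoly(c,cv2.convexHull(np.round(((proj(m,P)+.5)*S-.5)).astype(np.int32)),1)
        return c>0
    cost=lambda p:1-(draw(p)&mk).sum()/(draw(p)|mk).sum()
    best=min((minimize(cost,[x0,y0,w],method="Nelder-Mead",options=dict(initial_simplex=[[x0,y0,w],[x0+.006,y0,w],[x0,y0+.006,w],[x0,y0,w+12]])) for w in range(0,90,15)),key=lambda r:r.fun)
    return best.x,best.fun,draw(best.x)
E
python3 - <<'E'
from fit import *
from station import viewer
m=viewer.camera_model("wrist"); im=cv2.imread("pics/w1.png")
hsv=cv2.cvtColor(im,cv2.COLOR_BGR2HSV)
H,Sa,V=cv2.split(hsv)
mask=(((V>185)&(Sa<60))|((H>100)&(H<125)&(Sa>140))).astype(np.uint8)*255
roi=np.zeros_like(mask); roi[90:160,285:355]=255; mask&=roi
n,l,s,_=cv2.connectedComponentsWithStats(mask); k=1+s[1:,4].argmax(); mask=(l==k).astype(np.uint8)*255
model=lambda x,y,w:[np.r_[square(x,y,w,.023,0),square(x,y,w,.023,.056)],np.r_[circ(x,y,.0215,.056),circ(x,y,.0215,.08)]]
p,f,d=fit(m,mask,model,.423,-.197); print(p,f)
big=cv2.resize(im,None,fx=4,fy=4,interpolation=cv2.INTER_NEAREST)
for src,col in((d.astype(np.uint8),(0,0,255)),((cv2.resize(mask,None,fx=4,fy=4,interpolation=0)>0).astype(np.uint8),(0,255,0))):
    cv2.drawContours(big,cv2.findContours(src,0,1)[0],-1,col,1)
cv2.imwrite("pics/fit1.png",cv2.resize(big[340:660,1120:1440],None,fx=1.5,fy=1.5))
E
```

```text
[ 0.42494865 -0.1951389  30.97724232] 0.12597439188554616
```

View pics/fit1.png

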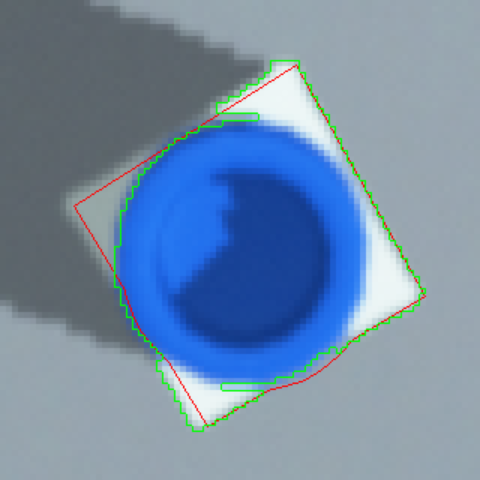

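The fit gives the attachment at (0.425, -0.195) with yaw 31°. I'll approach with a -31° tool turn.

Request:
{"op": "move_arm", "data": {"increments": [[[14, 0, 25], -8, -1], [[28, 0, 50], -16, -1], [[42, 0, 75], -24, -1], [[55, 0, 100], -31, -1], [[55, 0, 115], -31, -1], [[55, 0, 115], -31, -1], [[55, 0, 115], -31, -1], [[55, 0, 115], -31, -1]]}}

```text
t: 2.3
eef_pos: [0.4256, -0.1951, 0.1173]
tcp_rot: [180.0, 0.1, 121.0]
contact_force: [0.4, 0.7, -0.4]
opening: 0.999
grasp_force: 0.0
```

Request:
{"op": "move_arm", "data": {"increments": [[[0, 0, 20], 0, -1], [[0, 0, 40], 0, -1], [[0, 0, 60], 0, -1], [[0, 0, 80], 0, -1], [[0, 0, 97], 0, -1], [[0, 0, 97], 0, -1], [[0, 0, 97], 0, 1], [[0, 0, 97], 0, 1]]}}

```text
t: 3.1
eef_pos: [0.4256, -0.1954, 0.0205]
tcp_rot: [180.0, 0.1, 121.0]
contact_force: [0.2, 0.4, 0.0]
opening: 0.692
grasp_force: 0.0
```

Request:
{"op": "move_arm", "data": {"increments": [[[0, 0, 0], 0, 1], [[0, 0, 0], 0, 1], [[0, 0, 0], 0, 1], [[0, 0, 0], 0, 1], [[0, 0, 0], 0, 1], [[0, 0, 0], 0, 1], [[0, 0, -10], 0, 1], [[0, 0, -20], 0, 1]]}}

```text
t: 3.9
eef_pos: [0.425, -0.195, 0.0403]
tcp_rot: [180.0, 0.0, 121.0]
contact_force: [-1.0, -0.2, -1.7]
opening: 0.531
grasp_force: 59.7
```

Grasped: the opening is 45 mm and the grip force 60 N. I'll lift it and carry it toward the mixer.

Request:
{"op": "move_arm", "data": {"increments": [[[0, 0, -35], 0, 1], [[0, 0, -70], 0, 1], [[0, 0, -105], 8, 1], [[0, 0, -140], 16, 1], [[0, 0, -175], 24, 1], [[0, 0, -200], 31, 1], [[0, 0, -200], 31, 1], [[0, 0, -200], 31, 1]]}}

```text
t: 4.7
eef_pos: [0.4246, -0.1947, 0.2394]
tcp_rot: [180.0, 0.0, 90.1]
contact_force: [0.9, -0.2, -1.7]
opening: 0.531
grasp_force: 60.1
```

Request:
{"op": "move_arm", "data": {"increments": [[[35, 28, 0], 0, 1], [[70, 56, 0], 0, 1], [[105, 84, 0], 0, 1], [[140, 112, 0], 0, 1], [[175, 140, 0], 0, 1], [[205, 165, 0], 0, 1], [[225, 180, 0], 0, 1], [[225, 180, 0], 0, 1]]}}

```text
t: 5.5
eef_pos: [0.6054, 0.0325, 0.2369]
tcp_rot: [-179.8, -0.1, 90.3]
contact_force: [0.1, -0.1, -0.7]
opening: 0.53
grasp_force: 60.4
```

Run:
```python
from station import ctrl, viewer, job, finder
import cv2,pickle
o=ctrl.get_obs();print(o["t"],o["eef_pos"],o["tcp_rot"],o["opening"])
m=viewer.camera_model("wrist"); pickle.dump(m,open("m2.pkl","wb"))
im=viewer.snapshot("wrist"); cv2.imwrite("pics/w2.png",im[:,:,::-1])
print([(r["score"],r["centre"]) for r in finder.mark_of("wrist","drive_seat")])
print([(r["score"],r["centre"]) for r in finder.mark_of("wrist","tube_head_centre")])
```

```text
5.5 [0.6054447  0.03253873 0.23688294] [-1.79794628e+02 -6.31355328e-02  9.03007154e+01] 0.5295243005620383
[(0.93, [0.6053, 0.1081, 0.0547])]
[(0.97, [0.6038, 0.0315, 0.2549]), (0.8, [0.3417, -0.1282, 0.041])]
```

View pics/w2.png

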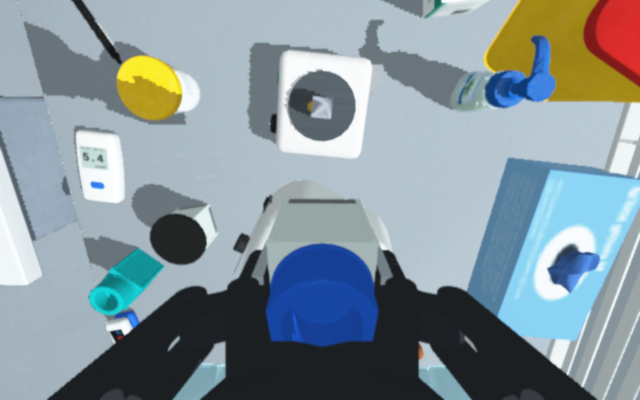

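Held block in view at the bottom, with its bottom edge parallel to the image rows. The mixer's dark disc is at (322,105), the drive tip at (320,103) and the knob at (274,122). I'll fit the mixer's yaw and the disc centre.

Run:
```python
from fit import *
import pickle
m=pickle.load(open("m2.pkl","rb")); im=cv2.imread("pics/w2.png")
H,Sa,V=cv2.split(cv2.cvtColor(im,cv2.COLOR_BGR2HSV))
roi=np.zeros(V.shape,np.uint8); roi[40:168,262:385]=255
w=((V>205)&(Sa<40)).astype(np.uint8)*255&roi
n,l,s,_=cv2.connectedComponentsWithStats(w); w=(l==1+s[1:,4].argmax()).astype(np.uint8)
cn=max(cv2.findContours(w,0,2)[0],key=cv2.contourArea); box=np.zeros_like(roi); cv2.fillPoly(box,[cv2.convexHull(cn)],255)
for hx,hy in((.05,.055),(.055,.05)):
    def model(x,y,yw):
        a=np.radians(yw); R=np.array([[np.cos(a),-np.sin(a)],[np.sin(a),np.cos(a)]])
        c=np.array([[1,1],[1,-1],[-1,1],[-1,-1]])*[hx,hy]@R.T+[x,y]
        return [np.r_[np.c_[c,np.full(4,z)] for z in(0.0,.05)] if 0 else np.vstack([np.c_[c,np.full(4,z)] for z in (0.,.05)])]
    # yaw only near 0 makes sense: report best
    p,f,d=fit(m,box,model,.605,.108); print("box",hx,p,f)
dk=((V<120)).astype(np.uint8)*255&roi; dk[:, :285]=0; dk=cv2.morphologyEx(dk,cv2.MORPH_CLOSE,np.ones((3,3)))
c2=max(cv2.findContours(dk,0,2)[0],key=cv2.contourArea); disc=np.zeros_like(roi); cv2.fillPoly(disc,[cv2.convexHull(c2)],255)
p2,f2,d2=fit(m,disc,lambda x,y,r:[circ(x,y,.03+r*1e-4,.054)],.605,.108); print("disc",p2,f2)
p=[p2[0],p2[1],p[2]]
big=cv2.resize(im,None,fx=4,fy=4,interpolation=cv2.INTER_CUBIC)
P=lambda Q,c:cv2.polylines(big,[np.round(((proj(m,Q)+.5)*4-.5)).astype(np.int32)],True,c,1)
for yw,c in((-3,(0,255,0)),):
  P(square(p2[0],p2[1],yw,.01,.078),c);P(square(p2[0],p2[1],yw,.004,.088),(0,0,255))
for src,c in((disc,(255,0,255)),(box,(255,255,0))): cv2.drawContours(big,cv2.findContours(cv2.resize(src,None,fx=4,fy=4,interpolation=0),0,1)[0],-1,c,1)
cv2.drawContours(big,cv2.findContours(d.astype(np.uint8),0,1)[0],-1,(0,0,255),1)
cv2.imwrite("pics/fit2.png",big[160:680,1040:1540])
```

```text
File "<stdin>", line 13
    return [np.r_[np.c_[c,np.full(4,z)] for z in(0.0,.05)] if 0 else np.vstack([np.c_[c,np.full(4,z)] for z in (0.,.05)])]
            ^^^^^^^^^^^^^^^^^^^^^^^^^^^^^^^^^^^^^^^^^^^^^^^^^^^^^^^^^^^^^^^^^^^^^^^^^^^^^^^^^^^^^^^^^^^^^^^^^^^^^^^^^^^^^
SyntaxError: invalid syntax. Perhaps you forgot a comma?
```

Run:
```python
from fit import *
import pickle
m=pickle.load(open("m2.pkl","rb")); im=cv2.imread("pics/w2.png")
H,Sa,V=cv2.split(cv2.cvtColor(im,cv2.COLOR_BGR2HSV))
roi=np.zeros(V.shape,np.uint8); roi[40:168,262:385]=255
w=((V>205)&(Sa<40)).astype(np.uint8)*255&roi
n,l,s,_=cv2.connectedComponentsWithStats(w); w=(l==1+s[1:,4].argmax()).astype(np.uint8)
cn=max(cv2.findContours(w,0,2)[0],key=cv2.contourArea); box=np.zeros_like(roi); cv2.fillPoly(box,[cv2.convexHull(cn)],255)
best=None
for hx,hy in((.05,.055),(.055,.05)):
    def model(x,y,yw):
        a=np.radians(yw); R=np.array([[np.cos(a),-np.sin(a)],[np.sin(a),np.cos(a)]])
        c=np.array([[1,1],[1,-1],[-1,1],[-1,-1]])*[hx,hy]@R.T+[x,y]
        return [np.vstack([np.c_[c,np.full(4,z)] for z in (0.,.05)])]
    p,f,d=fit(m,box,model,.605,.108); print("box",hx,p,f)
    if best is None or f<best[0]: best=(f,p,d)
f,p,d=best
dk=((V<120)).astype(np.uint8)*255&roi; dk[:, :285]=0; dk=cv2.morphologyEx(dk,cv2.MORPH_CLOSE,np.ones((3,3)))
c2=max(cv2.findContours(dk,0,2)[0],key=cv2.contourArea); disc=np.zeros_like(roi); cv2.fillPoly(disc,[cv2.convexHull(c2)],255)
p2,f2,d2=fit(m,disc,lambda x,y,r:[circ(x,y,.03+r*1e-4,.054)],.605,.108); print("disc",p2,f2)
big=cv2.resize(im,None,fx=4,fy=4,interpolation=cv2.INTER_CUBIC)
P=lambda Q,c:cv2.polylines(big,[np.round(((proj(m,Q)+.5)*4-.5)).astype(np.int32)],True,c,1)
P(square(p2[0],p2[1],p[2],.01,.078),(0,255,0));P(square(p2[0],p2[1],p[2],.004,.088),(0,0,255))
for src,c in((disc,(255,0,255)),(box,(255,255,0))): cv2.drawContours(big,cv2.findContours(cv2.resize(src,None,fx=4,fy=4,interpolation=0),0,1)[0],-1,c,1)
cv2.drawContours(big,cv2.findContours(d.astype(np.uint8),0,1)[0],-1,(0,0,255),1)
cv2.imwrite("pics/fit2.png",big[160:680,1040:1540])
```

```text
box 0.05 [ 0.60965177  0.10392626 -5.45380867] 0.15089955483067363
box 0.055 [ 0.60919391  0.10385948 85.10299208] 0.15110329031897662
disc [ 0.60386796  0.10711835 56.4854403 ] 0.013782489148667532
```

View pics/fit2.png

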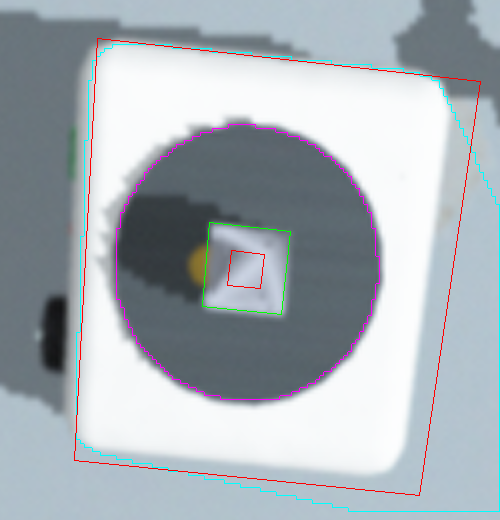

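The disc fit is tight at (0.604, 0.107), and the drive overlay agrees at yaw ≈ -5.3°. Next I'll move above the drive, foot about 25 mm clear of the nose.

Request:
{"op": "move_arm", "data": {"increments": [[[25, 0, 10], 2, 1], [[50, 0, 25], 4, 1], [[75, -1, 45], 5.5, 1], [[75, -1, 70], 5.5, 1], [[75, -1, 95], 5.5, 1], [[75, -1, 100], 5.5, 1], [[75, -1, 100], 5.5, 1], [[75, -1, 100], 5.5, 1]]}}

```text
t: 6.45
eef_pos: [0.6045, 0.1044, 0.1407]
tcp_rot: [179.9, -0.0, 84.5]
contact_force: [-0.4, 0.6, -1.6]
opening: 0.53
grasp_force: 60.3
```

Run:
```python
from station import ctrl, viewer, finder
import cv2
o=ctrl.get_obs();print(o["t"],o["eef_pos"],o["tcp_rot"],o["opening"],o["contact_force"])
for c in ["scene","side"]:
    im=viewer.snapshot(c); cv2.imwrite(f"pics/{c}3.png",im[:,:,::-1])
    for q in ["tube_head_centre","drive_seat"]: print(c,q,[(r["score"],r["centre"]) for r in finder.mark_of(c,q)])
a=cv2.resize(cv2.imread("pics/scene3.png")[80:240,220:400],None,fx=2.2,fy=2.2,interpolation=2); b=cv2.resize(cv2.imread("pics/side3.png")[80:240,255:435],None,fx=2.2,fy=2.2,interpolation=2)
cv2.imwrite("pics/c3.png",cv2.hconcat([a,b]))
```

```text
6.45 [0.60447639 0.10436223 0.14073698] [ 1.79882216e+02 -9.64975594e-03  8.44609579e+01] 0.530158552605776 [-0.4456962   0.5543953  -1.56807339]
scene tube_head_centre [(0.97, [0.6008, 0.1043, 0.1613]), (0.67, [0.3311, -0.1251, 0.0363])]
scene drive_seat [(0.72, [0.6063, 0.1068, 0.0545])]
side tube_head_centre [(0.77, [0.3375, -0.1233, 0.0403]), (0.64, [0.6071, 0.1051, 0.1593])]
side drive_seat [(0.95, [0.6041, 0.1081, 0.0538])]
```

View pics/c3.png

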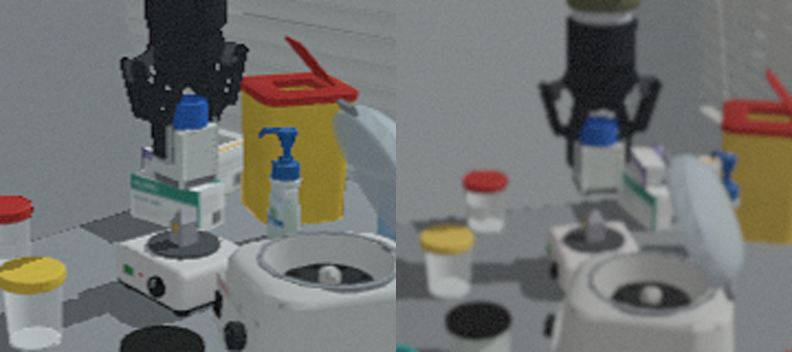

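Attachment held upright directly above the drive in both views. I'll correct 3 mm in y and descend over the nose.

Request:
{"op": "move_arm", "data": {"increments": [[[3, 0, 0], 0, 1], [[3, 0, 8], 0, 1], [[3, 0, 16], 0, 1], [[3, 0, 24], 0, 1], [[3, 0, 32], 0, 1], [[3, 0, 37], 0, 1], [[3, 0, 42], 0, 1], [[3, 0, 42], 0, 1]]}}

```text
t: 7.55
eef_pos: [0.604, 0.108, 0.0966]
tcp_rot: [-179.9, 0.0, 84.5]
contact_force: [-0.0, -0.4, -2.0]
opening: 0.527
grasp_force: 60.3
```

Request:
{"op": "move_arm", "data": {"increments": [[[0, 0, 2], 0, 1], [[0, 0, 4], 0, 1], [[0, 0, 6], 0, 1], [[0, 0, 8], 0, 1], [[0, 0, 10], 0, 1], [[0, 0, 12], 0, 1], [[0, 0, 12], 0, 1], [[0, 0, 12], 0, 1]]}}

```text
t: 8.35
eef_pos: [0.6036, 0.108, 0.0847]
tcp_rot: [-179.9, 0.0, 84.5]
contact_force: [-4.7, -1.5, -2.5]
opening: 0.529
grasp_force: 60.5
```

Only light lateral force so far, consistent with the ball pushing on the wall. I'll press on.

Request:
{"op": "move_arm", "data": {"increments": [[[0, 0, 2], 0, 1], [[0, 0, 4], 0, 1], [[0, 0, 6], 0, 1], [[0, 0, 8], 0, 1], [[0, 0, 9], 0, 1], [[0, 0, 10], 0, 1], [[0, 0, 11], 0, 1], [[0, 0, 11], 0, 1]]}}

```text
t: 9.15
eef_pos: [0.6049, 0.1078, 0.0746]
tcp_rot: [179.9, 0.0, 84.5]
contact_force: [0.3, -2.9, -0.9]
opening: 0.532
grasp_force: 60.4
```

Request:
{"op": "move_arm", "data": {"increments": [[[0, 0, 1], 0, 1], [[0, 0, 2], 0, 1], [[0, 0, 2], 0, 1], [[0, 0, 3], 0, 1], [[0, 0, 3], 0, 1], [[0, 0, 3], 0, 1], [[0, 0, 3], 0, 1], [[0, 0, 3], 0, 1]]}}

```text
t: 9.95
eef_pos: [0.605, 0.1078, 0.0745]
tcp_rot: [179.8, 0.0, 84.5]
contact_force: [-6.4, -3.6, 21.5]
opening: 0.527
grasp_force: 63.2
```

Hard stop at z 0.0745, exactly home height, with 21 N. I'll unload, open and retreat.

Request:
{"op": "move_arm", "data": {"increments": [[[0, 0, -2], 0, 1], [[0, 0, -2], 0, -1], [[0, 0, -2], 0, -1], [[0, 0, -2], 0, -1], [[0, 0, -2], 0, -1], [[0, 0, -2], 0, -1], [[0, 0, -2], 0, -1], [[0, 0, -2], 0, -1]]}}

```text
t: 10.75
eef_pos: [0.6043, 0.108, 0.0733]
tcp_rot: [-180.0, -0.0, 84.5]
contact_force: [-0.3, -0.1, 0.4]
opening: 1.005
grasp_force: 0.0
```

Request:
{"op": "move_arm", "data": {"increments": [[[0, 0, -10], 0, -1], [[0, 0, -30], 0, -1], [[0, 0, -60], 0, -1], [[0, 0, -90], 0, -1], [[0, 0, -120], 0, -1], [[0, 0, -150], 0, -1], [[0, 0, -150], 0, -1], [[0, 0, -150], 0, -1]]}}

```text
t: 11.55
eef_pos: [0.6042, 0.108, 0.224]
tcp_rot: [179.9, -0.0, 84.5]
contact_force: [0.6, -0.1, 0.3]
opening: 1.0
grasp_force: 0.0
```

Run:
```python
from station import ctrl, viewer, finder
import cv2
o=ctrl.get_obs();print(o["t"],o["eef_pos"],o["opening"],o["contact_force"])
for c in ["scene","side"]:
    im=viewer.snapshot(c); cv2.imwrite(f"pics/{c}4.png",im[:,:,::-1])
    print(c,[(r["score"],r["centre"]) for r in finder.mark_of(c,"tube_head_centre")])
a=[cv2.resize(cv2.imread(f"pics/{c}4.png")[110:250,x:x+180],None,fx=2.2,fy=2.2,interpolation=2) for c,x in(("scene",220),("side",255))]
cv2.imwrite("pics/c4.png",cv2.hconcat(a))
```

```text
11.55 [0.60419717 0.1080316  0.22402409] 0.9995764330150233 [ 0.61265507 -0.09810267  0.26715624]
scene [(0.96, [0.3326, -0.1252, 0.0362]), (0.55, [0.6018, 0.1078, 0.095])]
side [(0.74, [0.3387, -0.1228, 0.0415]), (0.7, [0.6055, 0.1081, 0.094])]
```

View pics/c4.png

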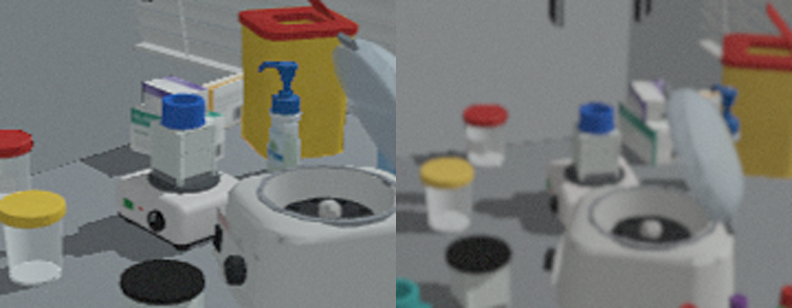

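The attachment sits upright on the plate (crop pixels 185,140 and 597,140). The finder puts its centre at z ≈ 0.0945, against 0.094 for home. The gripper is clear.

```bash
python3 -c "
from station import job
print(job.job_done())"
```

```text
the job is handed in; nothing more can be done
None
```

The blue-cup attachment was pressed home on the mixer's drive and released upright at about 11 s, and the job is handed in; the ball's click was inferred from the home-height stop and the drop in side force, not read directly.

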